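# Show the odd impeller to the inspection camera

### The job

One of the three impellers on the pegs of the finishing fixture is the odd one out: its collar is taller than the others'. Lift it off its peg and hold it up in front of the inspection camera so that its underside (the bladed end) looks squarely into the lens, centred on the lens axis, 90 mm away from the glass, and finish holding it still there in the gripper. Leave the other two impellers on their pegs and the oil can and brush where they are, and do not bump or turn the camera.

Things in the scene. Friction and masses are not known exactly. Their poses are not given: they have to be found in the camera images.
- tall_mid (a point): centre of the tall impeller, 52.5 mm above its underside. Bare aluminium, 105 mm high, 0.2-0.4 kg, hollow right through (bore 36 mm). Collar 44 mm in outer diameter from 34 mm above the underside to the top; below it the hub flares to 56 mm, with 11 slanted blades 78 mm across in the lowest 30 mm. z: its axis, underside to collar rim. Starts upright on one of the three pegs
- tall_face (a point): centre of the tall impeller's underside (the bladed end), 52.5 mm below tall_mid along its axis; z axis as tall_mid. This is the point to bring to the focus
- plain_a_mid (a point): centre of an ordinary impeller, half-way up (35 mm above its underside): the same as the tall one but 70 mm high in all. Stays on its peg
- plain_b_mid (a point): centre of the second ordinary impeller, as plain_a_mid. Stays on its peg
- fixture: fixed dark steel base plate of the finishing fixture, 90 mm (its x) by 310 mm (its y), 15 mm thick, with three upright pegs 24 mm in diameter and 30 mm high, in a row along its y axis at -105, 0 and 105 mm. Origin: centre of its underside, on the bench. Impellers rest on the plate's top, 15 mm above the bench, loosely round the pegs
- focus (a point): the point in the air, on the lens axis, 90 mm in front of the camera's glass, where the centre of the tall impeller's underside belongs. Its z axis is the lens axis, pointing from the lens outwards (upwards, leaning to the robot's side); the impeller's z axis must point the same way
- lens (a point): centre of the camera's front glass, 90 mm behind focus; axes as focus. The lens is a black barrel 36 mm in diameter with a white ring light round its foot, on a grey camera block 50 x 58 x 58 mm
- cam_tilt (a joint): lean of the camera block in its yoke, rad: 0 = lens straight up, growing as the lens leans to the -x side of the camera's base (towards the robot). The pivot runs along the base's y, 120 mm ahead (+x) of the base's origin, 62 mm above the bench, 45 mm behind the glass. Stiff (2 N m); stays as it is found, between 0.3 and 0.6. Not to be turned
- camera: the camera's fixed base: dark steel plate 200 mm (x) by 100 mm (y), 12 mm thick, reaching from -30 to 170 mm along its x; a black box 38 mm high stands over the origin, two grey yoke cheeks 74 mm high stand at x = 120 mm, 36 mm either side. Origin on its underside, at bench level; its x points away from the robot
- oil_can: steel can, 54 mm in diameter, 100 mm high, standing; origin at the centre of its underside. Bystander
- bench_brush: hand brush 180 mm long lying on the bench beyond the work, along y. Bystander
Not all that is in view belongs to the job. Leave any red or yellow look-alike of the part that bears tall_mid alone.

How it is judged:
By the outcome, as a careful person would: the job done as asked, in the order asked, and still so for the second after the job is handed in, while the arm keeps its last pose, push and grip.
It also fails if it takes over 32 s, if anything falls off the work surface, if the arm or the gripper's body presses on something with over 40 N, if the wrist force passes 120 N, or if a joint passes its speed limit or range.

### The arm

A 7-joint arm with a two-finger parallel gripper is mounted at the origin on the work surface. World frame = base frame: x ahead of the robot, y to its left, z up, the work surface at z = 0. Lengths are in m, angles in rad, forces in N, time in s.
With the tool pointing down it reaches from about 0.425 to 0.825 m from the base axis. Payload 3.6 kg.
Tool frame: the origin (TCP) lies at the very end of the fingers, on their centre line; the grasp point (between the pads) lies r.pinch_z behind it (r.pinch_z is the distance from the TCP to the grasp point, in m); z points along the fingers, y is the line along which they close (so a half turn about z gives the same grasp; the last joint's range is limited). The gripper opens to 85 mm and grips with 20 to 120 N. Pads are 22 mm wide; open, the fingers measure 114 mm over their backs; the gripper's body (76 mm by 85 mm) begins 54 mm behind the grasp point. The pads swing forward as they close: fully open they stand 13 mm farther back than shut.
Start: joints at [-1.266, 0.615, -0.013, 1.423, 0.008, 1.103, -0.04], TCP at [0.212, 0.615, 0.231] pointing down, gripper open.
Joint ranges: [-3.12, 3.12], [-0.3, 2.06], [-1.34, 1.32], [0.26, 2.42], [-1.36, 4.5], [0.01, 1.98], [-2.84, 2.84]. Speed limits (rad/s): [2.79, 2.79, 3.14, 3.14, 3.14, 3.14, 3.14].

### API

Orientations are given as a unit quaternion [w, x, y, z].
In Python, from cell import r gives the robot as it stands. The module is installed in compiled form; this text tells all that it offers.
- The arm moves only by the tool arm_command, never from a script. Its argument "moves" is a list of rows, each an object of numbers: "wx", "wy", "wz": the turn, a rotation vector about the world's x, y, z in rad; "dx", "dy", "dz": the shift along the world's x, y, z in cm; "gripper": the closure, from 0 (fully open) to 1 (shut). In form: [{"wx": .., "wy": .., "wz": .., "dx": .., "dy": .., "dz": .., "gripper": ..}, ...]. A call has exactly 10 rows; each row is the pose to reach, as a shift and turn from the pose commanded when the call began; what a row does not reach only later rows make up. A row lasts 1/10 s, in which the tool goes at most 50 mm and 8.59 degrees, less where a joint would pass 70% of its speed; a pose out of reach is approached as far as the arm can. A call with a gripper value outside its range is refused whole. The fingers move at their own pace and stop on an object; "squeeze" is the grip in N (left out, the last holds). Time passes only in rows, so rows that repeat a pose let the fingers close, or fill a call up. It gives the time, the measured TCP pose, the force, the opening and the grip force at its end, in the units of the state.
- r.get_state(): the state, without advancing time (a new reading comes with each control period).
- r.get_image(name): name is "scene" or "top"; returns the picture (420x560x3 uint8, blue, green, red); there is no depth.
- r.get_calibration(name): a dict with "mtx" (3x3 intrinsics, pixels), "R" (3x3) and "t" (3): a world point X has camera coordinates R X + t. Camera axes: x right, y down, z forward; pixel columns grow to the right and rows downward; lengths in m; the calibration is good to about 2 mm. A picture is of the moment at which its call begins. get_calibration takes no time and is no camera call.
- r.hand_in(): hands the job in; it is judged then, once.
The state is a dict: "time": time; "joints": joint angles; "dq": joint speeds; "joint_efforts": joint torques, N m; "tcp_pos": TCP position; "orientation": TCP orientation; "wrist_force": force on the tool from outside, world axes, zero at the start; "ft_torque": the same for the moment, N m; "opening": finger opening in m; "gripper_force": force on a finger pad.
Only numpy, scipy, OpenCV 4.12 (cv2) and the standard library are available. Lean on these libraries where they do the work, as an engineer would, in place of code of your own. Each camera call takes 0.05 s, during which the arm holds its last target. There are 200 camera calls.

## Working session

There is one attempt and no reset: what is moved stays moved. The work goes in short steps, Python scripts to look and compute and a tool call to move; the robot and the scene stay as the last step left them, time stands still between calls to the robot, and variables do not carry over. Pictures are saved under pics/ and viewed, at most 10 in all, crops included, and the job is handed in when it is done.

Besides the shell and the picture viewer there is one more tool, called after "Call:" as name(argument=value, ...) on one line, values as JSON. arm_command: Moves the arm, as the interface text tells. Its arguments: {"type":"object","properties":{"moves":{"type":"array","items":{"type":"object","properties":{"wx":{"type":"number"},"wy":{"type":"number"},"wz":{"type":"number"},"dx":{"type":"number"},"dy":{"type":"number"},"dz":{"type":"number"},"gripper":{"type":"number"}}}},"squeeze":{"type":"number"}},"required":["moves"]}

```bash
mkdir -p pics; python3 - <<'E'
from cell import r
import cv2
for n in("scene","top"):
    cv2.imwrite(f"pics/{n}0.png",r.get_image(n)); c=r.get_calibration(n); print(n,c["mtx"].round(1).tolist(),c["R"].round(4).tolist(),c["t"].round(4).tolist())
print(r.get_state(),r.pinch_z)
E
```

```text
scene [[405.2, 0.0, 278.3], [0.0, 405.2, 213.0], [0.0, 0.0, 1.0]] [[0.4816, 0.8763, -0.0156], [0.714, -0.4026, -0.5729], [-0.5083, 0.2647, -0.8195]] [-0.2667, -0.3298, 1.4759]
top [[434.6, 0.0, 275.7], [0.0, 434.6, 201.6], [0.0, 0.0, 1.0]] [[0.0047, -0.9995, 0.0315], [-0.9943, -0.008, -0.1065], [0.1067, -0.0308, -0.9938]] [-0.0285, 0.5699, 1.045]
{'time': 0.1, 'joints': array([-1.26550939,  0.61582698, -0.01258147,  1.42479102,  0.0080853 ,
        1.10339617, -0.04040267]), 'dq': array([-0.0013534 , -0.00089854,  0.00151433, -0.00415068, -0.00046496,
       -0.00059236,  0.00031731]), 'joint_efforts': array([ 9.88722859e-04, -4.70384467e+01,  2.60357559e-01, -1.71572542e+01,
        1.01019212e-02,  5.86184775e-03, -1.82556732e-05]), 'tcp_pos': array([0.21149919, 0.61387802, 0.23023383]), 'orientation': array([-1.77091058e-04,  1.65119719e-01,  9.86272818e-01, -1.17245129e-03]), 'wrist_force': array([ 0.60674827, -0.57999905,  0.13664757]), 'ft_torque': array([-0.00439693,  0.04077943, -0.03806941]), 'gripper_force': 0.0, 'opening': 0.08552829784194288} 0.0187
```

View pics/scene0.png

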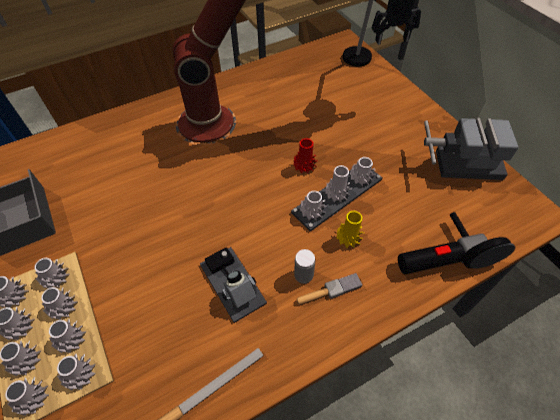

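View pics/top0.png

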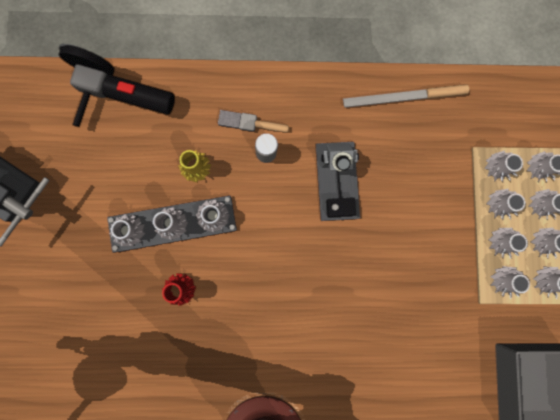

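The scene view shows three bare impellers on the plate at about (313,205), (341,183) and (364,170). The red (305,155) and yellow (350,230) ones are look-alikes. The middle one looks tallest, so I'll confirm it in an enlarged crop.

```bash
python3 - <<'E'
import cv2,numpy as np
s=cv2.imread("pics/scene0.png");t=cv2.imread("pics/top0.png")
a=cv2.resize(s[145:235,280:395],None,fx=3.4,fy=3.4,interpolation=2)
b=cv2.resize(s[235:325,190:305],None,fx=3.4,fy=3.4,interpolation=2)
c=cv2.resize(t[190:260,100:245],(391,189*1),interpolation=2)
d=cv2.resize(t[135:225,305:370],(391*9//13 and 221,306),interpolation=2)
o=np.zeros((600,790,3),np.uint8)
o[:306,:391]=a;o[:306,395:786]=b
o[308:497,:391]=c
d=cv2.resize(t[135:225,305:370],None,fx=3.2,fy=3.2,interpolation=2);o[308:308+288,450:658]=d
cv2.imwrite("pics/crop1.png",o)
E
```

```text
(no output)
```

View pics/crop1.png

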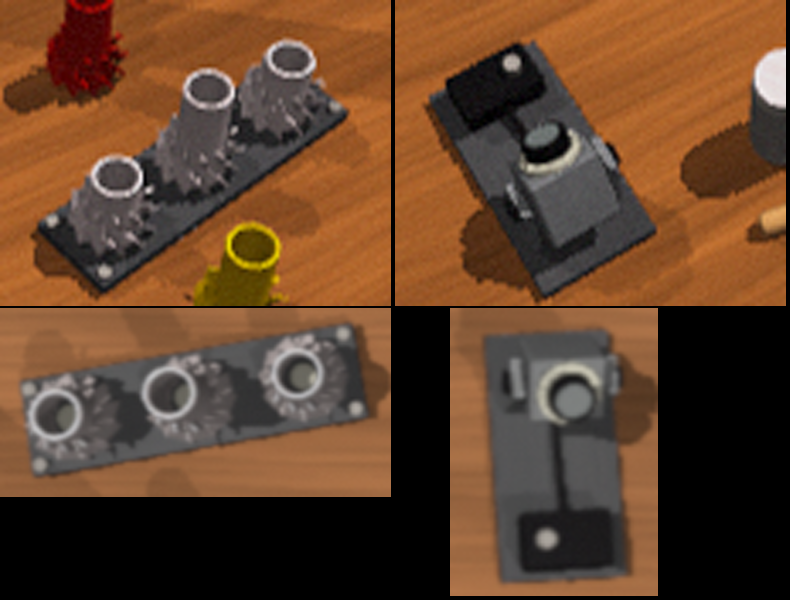

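The three candidates in the scene view have rims at (314,197), (341.5,171.5) and (366,163). The middle one at (341.5,171.5) has clearly the longest collar, so it's the tall one. The inspection camera's lens is at about (235,273) in scene and (344,163) in top. Next I'll enlarge the camera for its corners and glass.

```bash
python3 - <<'E'
import cv2,numpy as np
s=cv2.imread("pics/scene0.png");t=cv2.imread("pics/top0.png")
b=cv2.resize(s[240:325,200:265],None,fx=6,fy=6,interpolation=2)
d=cv2.resize(t[135:225,308:370],None,fx=6,fy=6,interpolation=2)
o=np.zeros((560,790,3),np.uint8)
o[:510,:390]=b;o[:540,400:772]=d
o=cv2.convertScaleAbs(o,alpha=1.5,beta=15)
for ox,w,h,X,Y in((0,65,85,200,240),(400,62,90,308,135)):
    for u in range(X-X%10+10,X+w,10): cv2.putText(o,str(u),(ox+(u-X)*6,556),0,.3,(0,255,255)); cv2.line(o,(ox+(u-X)*6,0),(ox+(u-X)*6,545),(0,255,255) if 0 else (160,160,0),1)
    for v in range(Y-Y%10+10,Y+h,10): cv2.putText(o,str(v),(ox,(v-Y)*6),0,.3,(0,255,255)); cv2.line(o,(ox,(v-Y)*6),(ox+w*6,(v-Y)*6),(160,160,0),1)
cv2.imwrite("pics/crop2.png",o)
E
```

```text
(no output)
```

View pics/crop2.png

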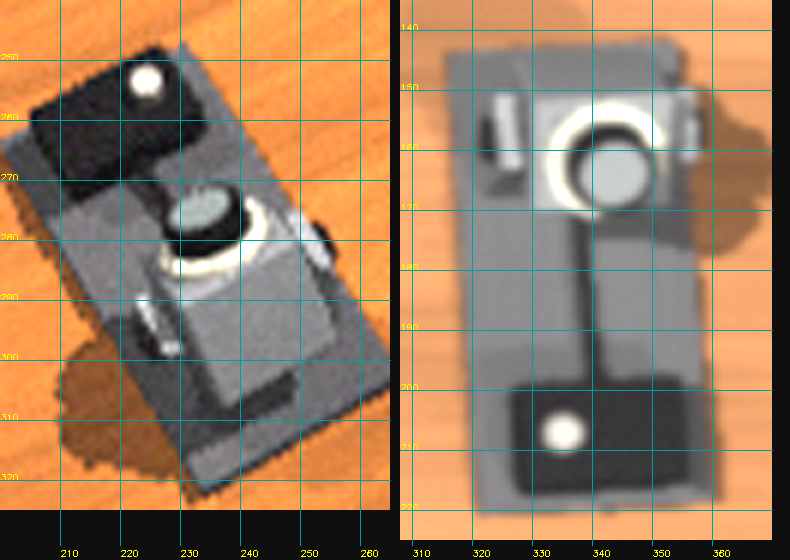

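The enlarged crop puts the glass centre at scene (232.9,274.4) and top (343.2,163.5). The base corners in top are (315.2,143.7), (354.2,141.2), (361.1,217.9) and (320.4,220.2).

```bash
cat > h.py <<'E'
from cell import r
import numpy as np, cv2
C={n:r.get_calibration(n) for n in("scene","top")}
def proj(n,X):
    c=C[n];p=(np.atleast_2d(X)@c["R"].T+c["t"])@c["mtx"].T
    return p[:,:2]/p[:,2:]
def tri(us,ut):
    P=[C[n]["mtx"]@np.c_[C[n]["R"],C[n]["t"]] for n in("scene","top")]
    X=cv2.triangulatePoints(*P,np.float64(us).reshape(2,1),np.float64(ut).reshape(2,1)).ravel();return X[:3]/X[3]
def plane(n,u,z):
    c=C[n];d=c["R"].T@np.linalg.solve(c["mtx"],[*u,1]);o=-c["R"].T@c["t"];return o+d*(z-o[2])/d[2]
E
python3 - <<'E'
from h import *
from scipy.optimize import least_squares
for n in C: print(n,-C[n]["R"].T@C[n]["t"])
S=[(314.1,197.1),(341.2,171.2),(365.3,162.3)];T=[(209.8,213.4),(162.4,220.8),(120.1,229.4)]
for s,t in zip(S,T): X=tri(s,t);print("rim",X.round(4),(proj("top",X)-t).round(1))
F=[(107.9,217.5),(230.2,195.3),(238,228.3),(113.8,252.3)]
P=np.array([plane("top",u,.015) for u in F]);print("fix",P.round(4).tolist(),P.mean(0).round(4))
K=[(315.2,143.7),(354.2,141.2),(361.1,217.9),(320.4,220.2)]
ks=[((233.4,322.6),0),((199.6,263.4),3),((230.7,246.7),2)]
L=np.array([[.17,.05,.012],[.17,-.05,.012],[-.03,-.05,.012],[-.03,.05,.012]])
def tf(p,X): c,s=np.cos(p[2]),np.sin(p[2]);return np.atleast_2d(X)@np.array([[c,s,0],[-s,c,0],[0,0,1]])+[p[0],p[1],0]
def lens(p): return tf(p,[.12-.045*np.sin(p[3]),0,.062+.045*np.cos(p[3])])
G=tri((232.9,274.4),(343.2,163.5));print("glass tri",G)
def res(p,full=True):
    e=[proj("top",tf(p,L))-K, 2*(proj("top",lens(p))-[343.2,163.5]),2*(proj("scene",lens(p))-[232.9,274.4])]
    # ks mapping checked by print
    e+=[proj("scene",tf(p,L[[i]]))-u for u,i in KS]
    return np.concatenate([x.ravel() for x in e])
KS=[];o=least_squares(res,[.6,-.2,0,.45],loss="soft_l1")
print(o.x,res(o.x).round(1));print("scene corners",proj("scene",tf(o.x,L)).round(1))
p=o.x;t=p[3];a=np.array([-np.sin(t)*np.cos(p[2]),-np.sin(t)*np.sin(p[2]),np.cos(t)])
print("lens",lens(p),"axis",a,"focus",lens(p)+.09*a)
E
```

```text
scene [ 1.11408623 -0.28986422  1.01638176]
top [0.45523276 0.00831228 1.1001346 ]
rim [0.5353 0.1305 0.0803] [[0.3 0.1]]
rim [0.5153 0.2325 0.1158] [[0.1 0. ]]
rim [0.4971 0.338  0.0788] [[-0.1 -0. ]]
fix [[0.5288, 0.3896, 0.015], [0.5866, 0.0889, 0.015], [0.5041, 0.0683, 0.015], [0.4434, 0.3714, 0.015]] [0.5157 0.2295 0.015 ]
glass tri [ 0.65377348 -0.18192485  0.09862356]
[ 0.55811488 -0.18814608  0.06760948  0.56526281] [ 0.3 -0.9 -0.  -0.5 -0.5  0.3  0.9  0.4  0.7  0.   0.9 -0.6]
scene corners [[267.3 301.1]
 [234.  321.3]
 [199.2 262.9]
 [230.6 245.9]]
lens [[ 0.65379209 -0.18166752  0.10000015]] axis [-0.53441402 -0.03618661  0.84444786] focus [[ 0.60569483 -0.18492432  0.17600046]]
```

```bash
python3 - <<'E'
from h import *
out={}
for n,c in(("scene",(341,171)),("top",(162,221))):
    g=cv2.cvtColor(cv2.imread(f"pics/{n}0.png"),6);x,y=c[0]-13,c[1]-13
    z=cv2.resize(g[y:y+27,x:x+27],None,fx=8,fy=8,interpolation=2)
    th=cv2.threshold(z,0.85*z.max(),255,0)[1]
    k=max(cv2.findContours(th,0,1)[0],key=cv2.contourArea)
    e=cv2.fitEllipse(cv2.convexHull(k));out[n]=(e[0][0]+.5)/8-.5+x,(e[0][1]+.5)/8-.5+y;print(n,out[n],np.array(e[1])/8)
print(tri(out["scene"],out["top"]),plane("top",out["top"],.12),plane("scene",out["scene"],.12))
# tilt check: block back-face edge direction in scene image
for t in(.45,.5,.565,.6):
    a=np.array([-np.sin(t)*np.cos(.068),-np.sin(t)*.068,np.cos(t)]);f=np.array([np.cos(t),.068*np.cos(t),np.sin(t)])
    y=np.array([-.068,1,0]);p=np.array([.6778,-.18,.062])
    for s in(29,-29):
        for w in (.025,.029):
            q=proj("scene",[p+a*.02+f*w+y*s/1e3,p-a*.029+f*w+y*s/1e3]);print(t,s,w,q.round(1).tolist(),((q[1]-q[0])[1]/(q[1]-q[0])[0]).round(2))
E
```

```text
scene (346.841365814209, 172.50881671905518) [2.41522765 5.24337339]
top (162.1875877380371, 220.59389686584473) [18.55266762 20.2349453 ]
[0.51958645 0.24101769 0.10739966] [0.51556194 0.23215717 0.12      ] [0.53017892 0.24116323 0.12      ]
0.45 29 0.025 [[251.3, 281.5], [256.7, 295.4]] 2.55
0.45 29 0.029 [[252.0, 282.3], [257.4, 296.2]] 2.56
0.45 -29 0.025 [[230.9, 293.4], [236.9, 307.2]] 2.29
0.45 -29 0.029 [[231.5, 294.2], [237.6, 308.1]] 2.29
0.5 29 0.025 [[251.0, 280.9], [256.8, 295.3]] 2.46
0.5 29 0.029 [[251.7, 281.7], [257.5, 296.1]] 2.46
0.5 -29 0.025 [[230.6, 292.8], [237.0, 307.1]] 2.23
0.5 -29 0.029 [[231.2, 293.6], [237.6, 308.0]] 2.23
0.565 29 0.025 [[250.6, 280.2], [257.0, 295.2]] 2.35
0.565 29 0.029 [[251.2, 280.9], [257.6, 295.9]] 2.35
0.565 -29 0.025 [[230.2, 292.0], [237.1, 307.0]] 2.17
0.565 -29 0.029 [[230.7, 292.8], [237.6, 307.8]] 2.17
0.6 29 0.025 [[250.3, 279.8], [257.0, 295.1]] 2.3
0.6 29 0.029 [[251.0, 280.4], [257.6, 295.8]] 2.3
0.6 -29 0.025 [[229.9, 291.7], [237.1, 307.0]] 2.14
0.6 -29 0.029 [[230.5, 292.3], [237.6, 307.7]] 2.14
```

Call:
arm_command(moves=[{"dx":3,"dy":-3.8,"dz":0,"wz":-0.1,"gripper":0},{"dx":6,"dy":-7.6,"wz":-0.2,"gripper":0},{"dx":9.2,"dy":-11.5,"wz":-0.3,"gripper":0},{"dx":12.2,"dy":-15.3,"wz":-0.4,"gripper":0},{"dx":15.2,"dy":-19.1,"wz":-0.5,"gripper":0},{"dx":18.2,"dy":-22.9,"wz":-0.6,"gripper":0},{"dx":21.3,"dy":-26.7,"wz":-0.7,"gripper":0},{"dx":25,"dy":-31,"wz":-0.8,"gripper":0},{"dx":28,"dy":-35,"wz":-0.82,"gripper":0},{"dx":30.4,"dy":-38.2,"wz":-0.82,"gripper":0}])

```text
invalid input at $.moves[0]: expected keys wx, wy, wz, dx, dy, dz, gripper
```

Call:
arm_command(moves=[{"dx":3,"dy":-3.8,"dz":0,"wx":0,"wy":0,"wz":-0.1,"gripper":0},{"dx":6,"dy":-7.6,"dz":0,"wx":0,"wy":0,"wz":-0.2,"gripper":0},{"dx":9.2,"dy":-11.5,"dz":0,"wx":0,"wy":0,"wz":-0.3,"gripper":0},{"dx":12.2,"dy":-15.3,"dz":0,"wx":0,"wy":0,"wz":-0.4,"gripper":0},{"dx":15.2,"dy":-19.1,"dz":0,"wx":0,"wy":0,"wz":-0.5,"gripper":0},{"dx":18.2,"dy":-22.9,"dz":0,"wx":0,"wy":0,"wz":-0.6,"gripper":0},{"dx":21.3,"dy":-26.7,"dz":0,"wx":0,"wy":0,"wz":-0.7,"gripper":0},{"dx":25,"dy":-31,"dz":0,"wx":0,"wy":0,"wz":-0.8,"gripper":0},{"dx":28,"dy":-35,"dz":0,"wx":0,"wy":0,"wz":-0.82,"gripper":0},{"dx":30.4,"dy":-38.2,"dz":0,"wx":0,"wy":0,"wz":-0.82,"gripper":0}])

```text
time: 1.1
tcp_pos: [0.5166, 0.2304, 0.231]
orientation: [0.0, 0.545, 0.838, -0.0]
wrist_force: [0.0, 2.0, -0.1]
opening: 0.0854
gripper_force: 0.0
```

```bash
python3 - <<'E'
from h import *
s=r.get_state();print(s["time"],s["tcp_pos"],s["orientation"],s["joints"].round(2),s["wrist_force"])
E
```

```text
1.1 [0.51664186 0.23036358 0.23098956] [ 1.71935988e-05  5.44946909e-01  8.38470451e-01 -4.10424072e-04] [-0.62  0.49  0.24  1.68 -0.13  0.99  0.09] [ 0.04351278  1.99518533 -0.13354792]
```

Call:
arm_command(moves=[{"dx":0,"dy":-0.1,"dz":-2.5,"wx":0,"wy":0,"wz":0,"gripper":0},{"dx":0,"dy":-0.1,"dz":-5,"wx":0,"wy":0,"wz":0,"gripper":0},{"dx":0,"dy":-0.1,"dz":-7.5,"wx":0,"wy":0,"wz":0,"gripper":0},{"dx":0,"dy":-0.1,"dz":-10,"wx":0,"wy":0,"wz":0,"gripper":0},{"dx":0,"dy":-0.1,"dz":-12,"wx":0,"wy":0,"wz":0,"gripper":0},{"dx":0,"dy":-0.1,"dz":-14,"wx":0,"wy":0,"wz":0,"gripper":0},{"dx":0,"dy":-0.1,"dz":-15.5,"wx":0,"wy":0,"wz":0,"gripper":0},{"dx":0,"dy":-0.1,"dz":-16.5,"wx":0,"wy":0,"wz":0,"gripper":0},{"dx":0,"dy":-0.1,"dz":-16.5,"wx":0,"wy":0,"wz":0,"gripper":0},{"dx":0,"dy":-0.1,"dz":-16.5,"wx":0,"wy":0,"wz":0,"gripper":0}])

```text
time: 2.1
tcp_pos: [0.5159, 0.2316, 0.0665]
orientation: [0.0, 0.545, 0.839, 0.0]
wrist_force: [-0.0, -0.8, -0.1]
opening: 0.0854
gripper_force: 0.0
```

```bash
python3 - <<'E'
from h import *
s=r.get_state();print(s["time"],s["tcp_pos"],s["wrist_force"])
im=[r.get_image(n) for n in("scene","top")]
o=np.hstack([cv2.resize(im[0][120:240,280:400],(396,396),interpolation=2),cv2.resize(im[1][170:290,100:220],(396,396),interpolation=2)])
cv2.imwrite("pics/g1.png",o)
E
```

```text
2.1 [0.51593148 0.231571   0.06652823] [-0.04395878 -0.8043895  -0.07415666]
```

View pics/g1.png

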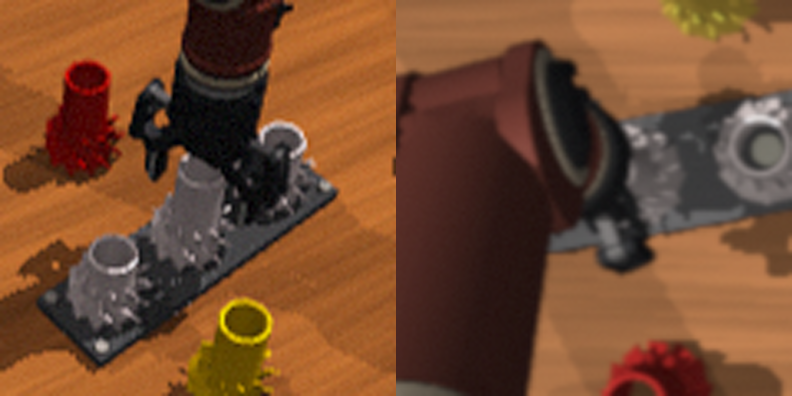

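The fingers straddle the tall collar (crop about (203,180)) and the neighbours are clear, so I'll close.

Call:
arm_command(moves=[{"dx":0,"dy":0,"dz":0,"wx":0,"wy":0,"wz":0,"gripper":0.3},{"dx":0,"dy":0,"dz":0,"wx":0,"wy":0,"wz":0,"gripper":0.4},{"dx":0,"dy":0,"dz":0,"wx":0,"wy":0,"wz":0,"gripper":0.5},{"dx":0,"dy":0,"dz":0,"wx":0,"wy":0,"wz":0,"gripper":0.7},{"dx":0,"dy":0,"dz":0,"wx":0,"wy":0,"wz":0,"gripper":1},{"dx":0,"dy":0,"dz":0,"wx":0,"wy":0,"wz":0,"gripper":1},{"dx":0,"dy":0,"dz":0,"wx":0,"wy":0,"wz":0,"gripper":1},{"dx":0,"dy":0,"dz":0,"wx":0,"wy":0,"wz":0,"gripper":1},{"dx":0,"dy":0,"dz":0,"wx":0,"wy":0,"wz":0,"gripper":1},{"dx":0,"dy":0,"dz":0,"wx":0,"wy":0,"wz":0,"gripper":1}], squeeze=80)

```text
time: 3.2
tcp_pos: [0.5157, 0.2316, 0.067]
orientation: [-0.0, 0.545, 0.839, 0.0]
wrist_force: [-1.8, -1.1, 6.6]
opening: 0.0428
gripper_force: 80.3
```

Call:
arm_command(moves=[{"dx":0,"dy":0,"dz":0.5,"wx":0,"wy":0,"wz":0,"gripper":1},{"dx":0,"dy":0,"dz":1.5,"wx":0,"wy":0,"wz":0,"gripper":1},{"dx":0,"dy":0,"dz":3,"wx":0,"wy":0,"wz":0,"gripper":1},{"dx":0,"dy":0,"dz":5,"wx":0,"wy":0,"wz":0,"gripper":1},{"dx":0,"dy":0,"dz":7.5,"wx":0,"wy":0,"wz":0,"gripper":1},{"dx":0,"dy":0,"dz":10,"wx":0,"wy":0,"wz":0,"gripper":1},{"dx":0,"dy":0,"dz":12.5,"wx":0,"wy":0,"wz":0,"gripper":1},{"dx":0,"dy":0,"dz":15,"wx":0,"wy":0,"wz":0,"gripper":1},{"dx":0,"dy":0,"dz":17,"wx":0,"wy":0,"wz":0,"gripper":1},{"dx":0,"dy":0,"dz":18,"wx":0,"wy":0,"wz":0,"gripper":1}])

```text
time: 4.2
tcp_pos: [0.5163, 0.2316, 0.2484]
orientation: [0.001, 0.545, 0.839, 0.001]
wrist_force: [0.1, -0.5, -2.9]
opening: 0.0427
gripper_force: 81.3
```

```bash
python3 - <<'E'
from h import *
s=r.get_state();print(s["time"],s["tcp_pos"],s["wrist_force"],s["opening"])
from scipy.spatial.transform import Rotation as Ro
z=lambda q:Ro.from_quat(q,scalar_first=True)
q=z(s["orientation"])
a=np.array([-.53441402,-.03618661,.84444786])
# desired: tool z=-a, tool y in the tilt plane (horizontal heading ~ camera x)
y=np.array([1,.068,0.]);zz=-a;y=y-zz*(y@zz);y/=np.linalg.norm(y);x=np.cross(y,zz)
D=Ro.from_matrix(np.c_[x,y,zz]);rv=(D*q.inv()).as_rotvec();print("full rv",rv)
print("target tcp",np.array([.60569,-.18492,.176])+.052*a)
# current yaw; two-step: yaw only wz then tilt
g=q.apply([0,1,0]);print("yaw now",np.arctan2(g[1],g[0]), "tilt rv after yaw",(D*(Ro.from_rotvec([0,0,.068-np.arctan2(g[1],g[0])])*q).inv()).as_rotvec())
E
```

```text
4.2 [0.51629908 0.23161227 0.24841172] [ 0.11668452 -0.45508229 -2.91308384] 0.04271548761241241
full rv [ 0.13596275 -0.54841164 -0.34165168]
target tcp [ 0.57790047 -0.1868017   0.21991129]
yaw now 0.41891796384962077 tilt rv after yaw [ 3.79531468e-02 -5.60897831e-01 -6.25168822e-05]
```

Call:
arm_command(moves=[{"dx":0.2,"dy":-2,"dz":0.5,"wx":0,"wy":0,"wz":-0.05,"gripper":1},{"dx":0.5,"dy":-6,"dz":1,"wx":0,"wy":0,"wz":-0.1,"gripper":1},{"dx":0.8,"dy":-10.5,"dz":1.5,"wx":0,"wy":0,"wz":-0.15,"gripper":1},{"dx":1.1,"dy":-15,"dz":2,"wx":0,"wy":0,"wz":-0.2,"gripper":1},{"dx":1.5,"dy":-20,"dz":2.5,"wx":0,"wy":0,"wz":-0.25,"gripper":1},{"dx":2,"dy":-25,"dz":2.5,"wx":0,"wy":0,"wz":-0.3,"gripper":1},{"dx":2.4,"dy":-30,"dz":2.5,"wx":0,"wy":0,"wz":-0.35,"gripper":1},{"dx":2.7,"dy":-35,"dz":2.5,"wx":0,"wy":0,"wz":-0.35,"gripper":1},{"dx":2.9,"dy":-39,"dz":2.5,"wx":0,"wy":0,"wz":-0.35,"gripper":1},{"dx":3,"dy":-42,"dz":2.5,"wx":0,"wy":0,"wz":-0.35,"gripper":1}])

```text
time: 5.2
tcp_pos: [0.5435, -0.1935, 0.2704]
orientation: [-0.0, 0.685, 0.729, -0.002]
wrist_force: [0.3, -0.4, -2.7]
opening: 0.0428
gripper_force: 81.3
```

Call:
arm_command(moves=[{"dx":0,"dy":0,"dz":0,"wx":0.003,"wy":-0.04,"wz":0,"gripper":1},{"dx":0,"dy":0,"dz":0,"wx":0.007,"wy":-0.11,"wz":0,"gripper":1},{"dx":0,"dy":0,"dz":0,"wx":0.012,"wy":-0.18,"wz":0,"gripper":1},{"dx":0,"dy":0,"dz":0,"wx":0.017,"wy":-0.25,"wz":0,"gripper":1},{"dx":0,"dy":0,"dz":0,"wx":0.022,"wy":-0.32,"wz":0,"gripper":1},{"dx":0,"dy":0,"dz":0,"wx":0.026,"wy":-0.39,"wz":0,"gripper":1},{"dx":0,"dy":0,"dz":0,"wx":0.031,"wy":-0.46,"wz":0,"gripper":1},{"dx":0,"dy":0,"dz":0,"wx":0.036,"wy":-0.53,"wz":0,"gripper":1},{"dx":0,"dy":0,"dz":0,"wx":0.038,"wy":-0.561,"wz":0,"gripper":1},{"dx":0,"dy":0,"dz":0,"wx":0.038,"wy":-0.561,"wz":0,"gripper":1}])

```text
time: 6.2
tcp_pos: [0.5425, -0.1896, 0.2692]
orientation: [0.187, 0.658, 0.701, 0.201]
wrist_force: [-0.0, -0.1, -2.8]
opening: 0.0427
gripper_force: 81.7
```

```bash
python3 - <<'E'
from h import *
s=r.get_state();print(s["time"],s["tcp_pos"],s["joints"].round(2),s["wrist_force"],s["opening"])
from scipy.spatial.transform import Rotation as Ro
q=Ro.from_quat(s["orientation"],scalar_first=True);print(q.apply([0,0,1]),np.array([.5779,-.1868,.2199])-s["tcp_pos"])
cv2.imwrite("pics/s2.png",r.get_image("scene"));cv2.imwrite("pics/t2.png",r.get_image("top"))
a=cv2.imread("pics/s2.png")[180:330,150:310];b=cv2.imread("pics/t2.png")[110:260,270:430]
cv2.imwrite("pics/v2.png",np.hstack([cv2.resize(x,(400,375),interpolation=2) for x in(a,b)]))
E
```

```text
6.2 [ 0.54249274 -0.18956888  0.26920935] [ 0.37  0.29  0.08  2.03 -0.75  0.43  1.14] [-0.04233814 -0.0817964  -2.8150786 ] 0.04270309310299294
[ 0.52779316  0.03585828 -0.84861568] [ 0.03540726  0.00276888 -0.04930935]
```

View pics/v2.png

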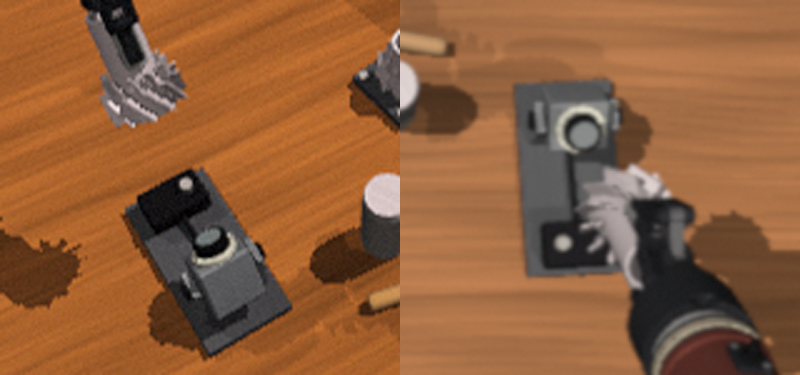

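The part is held by its collar above and behind the camera with its bladed end towards the lens, and nothing is in between. I'll advance along the lens axis.

Call:
arm_command(moves=[{"dx":0.3,"dy":0.05,"dz":-0.4,"wx":0,"wy":-0.007,"wz":0,"gripper":1},{"dx":0.8,"dy":0.1,"dz":-1.1,"wx":0,"wy":-0.007,"wz":0,"gripper":1},{"dx":1.4,"dy":0.15,"dz":-2,"wx":0,"wy":-0.007,"wz":0,"gripper":1},{"dx":2.1,"dy":0.2,"dz":-2.9,"wx":0,"wy":-0.007,"wz":0,"gripper":1},{"dx":2.7,"dy":0.25,"dz":-3.8,"wx":0,"wy":-0.007,"wz":0,"gripper":1},{"dx":3.2,"dy":0.3,"dz":-4.5,"wx":0,"wy":-0.007,"wz":0,"gripper":1},{"dx":3.5,"dy":0.3,"dz":-4.9,"wx":0,"wy":-0.007,"wz":0,"gripper":1},{"dx":3.5,"dy":0.3,"dz":-4.9,"wx":0,"wy":-0.007,"wz":0,"gripper":1},{"dx":3.5,"dy":0.3,"dz":-4.9,"wx":0,"wy":-0.007,"wz":0,"gripper":1},{"dx":3.5,"dy":0.3,"dz":-4.9,"wx":0,"wy":-0.007,"wz":0,"gripper":1}])

```text
time: 7.3
tcp_pos: [0.5807, -0.1858, 0.2228]
orientation: [0.192, 0.655, 0.702, 0.205]
wrist_force: [0.2, -1.0, -3.0]
opening: 0.0426
gripper_force: 81.8
```

```bash
python3 - <<'E'
from h import *
s=r.get_state();print(s["time"],s["tcp_pos"],s["wrist_force"],s["opening"])
from scipy.spatial.transform import Rotation as Ro
q=Ro.from_quat(s["orientation"],scalar_first=True);z=q.apply([0,0,1]);print(z)
ims={n:r.get_image(n) for n in("scene","top")}
for n in ims: cv2.imwrite(f"pics/{n}3.png",ims[n])
f=s["tcp_pos"]+.052*z; e1=np.cross(z,[0,1,0]);e1/=np.linalg.norm(e1);e2=np.cross(z,e1)
th=np.linspace(0,2*np.pi,40)
circ=lambda c,R:c+R*(np.cos(th)[:,None]*e1+np.sin(th)[:,None]*e2)
L=np.array([.65379,-.18167,.1]);a=np.array([-.5344,-.0362,.8444])
out=[]
for n,(x,y) in(("scene",(185,215)),("top",(300,130))):
    k=6;z6=cv2.resize(ims[n][y:y+92,x:x+65],None,fx=k,fy=k,interpolation=2)
    tp=lambda X:np.int32((proj(n,X)-[x,y]+.5)*k)
    for X,col in((circ(f,.039),(0,255,0)),(circ(f-.105*z,.022),(0,255,255)),(circ(L,.018),(255,0,255))):
        cv2.polylines(z6,[tp(X)],1,col,1)
    cv2.polylines(z6,[tp(np.array([L,L+.09*a]))],0,(255,0,0),1)
    out.append(z6)
cv2.imwrite("pics/v3.png",np.hstack(out))
E
```

```text
7.3 [ 0.58070326 -0.18576738  0.22277497] [ 0.20506917 -1.01531329 -2.96412514] 0.04258373018241229
[ 0.53836518  0.03541887 -0.84196701]
```

View pics/v3.png

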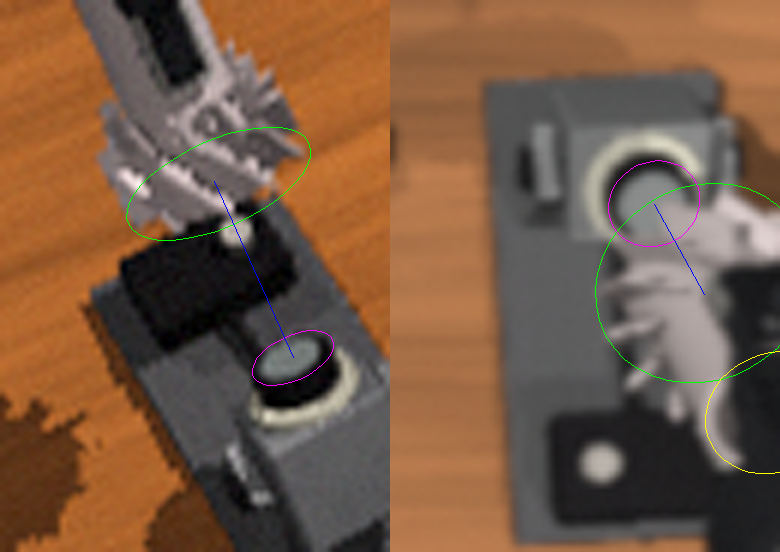

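The overlay matches: the part's blades fill the predicted underside circle (scene crop centre about (218,184)), and the lens axis passes through it. The measured TCP is about 3 mm over in x and z, so I'll correct that and let it settle.

Call:
arm_command(moves=[{"dx":-0.1,"dy":0,"dz":-0.1,"wx":0,"wy":0,"wz":0,"gripper":1},{"dx":-0.2,"dy":0,"dz":-0.2,"wx":0,"wy":0,"wz":0,"gripper":1},{"dx":-0.3,"dy":0,"dz":-0.3,"wx":0,"wy":0,"wz":0,"gripper":1},{"dx":-0.3,"dy":0,"dz":-0.3,"wx":0,"wy":0,"wz":0,"gripper":1},{"dx":-0.3,"dy":0,"dz":-0.3,"wx":0,"wy":0,"wz":0,"gripper":1},{"dx":-0.3,"dy":0,"dz":-0.3,"wx":0,"wy":0,"wz":0,"gripper":1},{"dx":-0.3,"dy":0,"dz":-0.3,"wx":0,"wy":0,"wz":0,"gripper":1},{"dx":-0.3,"dy":0,"dz":-0.3,"wx":0,"wy":0,"wz":0,"gripper":1},{"dx":-0.3,"dy":0,"dz":-0.3,"wx":0,"wy":0,"wz":0,"gripper":1},{"dx":-0.3,"dy":0,"dz":-0.3,"wx":0,"wy":0,"wz":0,"gripper":1}])

```text
time: 8.4
tcp_pos: [0.5777, -0.1854, 0.2193]
orientation: [0.192, 0.655, 0.702, 0.205]
wrist_force: [-0.3, 0.0, -2.3]
opening: 0.0424
gripper_force: 81.8
```

```bash
python3 - <<'E'
from h import *
s=r.get_state();print(s["time"],s["tcp_pos"],abs(s["dq"]).max(),s["opening"])
from scipy.spatial.transform import Rotation as Ro
z=Ro.from_quat(s["orientation"],scalar_first=True).apply([0,0,1]);print(z,s["tcp_pos"]+.052*z-[.6057,-.1847,.176])
cv2.imwrite("pics/s4.png",r.get_image("scene"))
E
```

```text
8.4 [ 0.57774145 -0.18544706  0.21932685] 0.0014891516545104473 0.04239188744030714
[ 0.53781677  0.03607032 -0.84228977] [ 7.91947331e-06  1.12859299e-03 -4.72219585e-04]
```

View pics/s4.png

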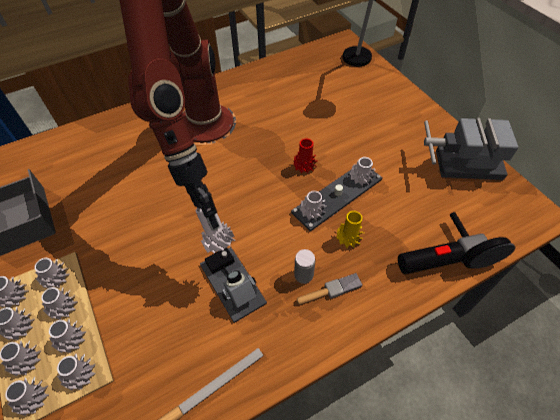

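The tall impeller is at (213,235) facing the lens at (233,274). The middle peg (339,188) is empty and both plain impellers, the oil can and the brush are undisturbed. I'm handing in.

```bash
python3 -c "
from cell import r
print(r.hand_in())"
```

```text
the job is handed in; nothing more can be done
None
```

I lifted the tall impeller off the middle peg and handed the job in with it held still, underside facing the lens and within about 1 mm of my estimated focus point; that estimate rests on a calibration good to about 2 mm and a camera lean I trust to about 2°.

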